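# Push the filter slide out of the bench dust collector with the release pin

### The job

Take the pin tool from its stand, put its pin down the round well in the filter slide of the dust collector to press the hidden release button, and, without letting the button up on the way, push the slide gently all the way out to its stop. Then lift the pin clear so that the button springs back up, and stand the tool in its wooden block again, fully seated. Leave the jars and the small yellow box where they are.

Things in the scene. Friction and masses are not known exactly. Their poses are not given: they have to be found in the camera images.
- collector: Grey dust collector fixed to the bench, 160 (x) x 150 (y) x 71 high mm; origin: centre of its underside. A channel in its top, open at the -x end, carries the aluminium filter slide (114 x 90 x 22 mm, pleats on its front part), which moves out along the collector's own -x.
- well (a point): Centre of the mouth of the round vertical well in the slide's flat top, 70 mm above the bench, 22 mm from the slide's rear edge; moves with the slide. 12 mm across, 22 mm deep, 1.5 mm chamfer. A steel button 10.8 mm across fills its bottom: its top lies 4 to 16 mm below the mouth, different at every start and not measured, so feel for it with the pin.
- slide (a joint): Travel of the filter slide, m: 0 home and caught, 0.060 out against its hard stop. The pin pushes it by the well's wall; it drags with about 2.5 N and stays where left. A catch meets three bars up to 52 mm of travel: the slide jams wherever the button is not kept down. Its height does not change.
- release (a joint): How far the button is pressed, m: 0 up, 0.006 on its hard bottom. Spring: 3 N to start, 6.3 N at 0.004 where the catch comes free, 8 N at the bottom. Hold it at about 0.0045 to 0.006. More than 18 N from the tool would damage it.
- pin_tool: Loose upright tool, about 110 g: steel pin 6 mm across, 36 mm long; above it a round steel collar 24 mm across, 6 mm thick; then a square dark wood handle 16 x 16 x 60 mm (flats square to the tool's x and y). Origin: centre of the pin's flat tip; z points up the tool.
- pin_tip (a point): Centre of the pin's tip, the tool's origin. Grip the handle 67 to 82 mm above it with 30 N or more, best with the fingers closing along the direction of push.
- stand: Light wooden block fixed to the bench, 70 x 70 x 45 mm high, with one vertical hole 14 mm across and 42 mm deep in its middle; origin: centre of its underside. The tool stands in it with the pin in the hole and the collar resting on the block's top, its tip then 9 mm above the bench.
- jar_a: Bystander: glass jar, 44 mm across, 55 mm high, paper label, black lid; origin: centre of its underside.
- jar_b: Bystander: greenish glass jar, 52 mm across, 48 mm high, brass lid; origin: centre of its underside.
- parts_box: Bystander: open yellow plastic box, 100 x 70 x 40 mm; origin: centre of its underside.
Not all that is in view belongs to the job. Leave any pink look-alike of the pin_tool alone.

How it is judged (in metres and radians):
On the way, in this order (a step that is already met when the one before it is completed fails the run):
1. the tool's pin holds the release button down (3 mm or more) with the slide still home (under 8 mm out) (value of joint release above 0.003 m and value of joint slide below 0.008 m and contact force between pin_tool and collector above 1 N), for 0.1 s.
2. the slide is pushed out to its stop (54 mm or more of 60) (value of joint slide above 0.054 m), for 0.1 s.
At the end, for the whole second after the job is handed in: The slide is at least 54 mm out (stop at 60), the button is back up (within 1 mm), and the tool stands at rest in the block, upright within 0.1 rad, tip within 6 mm of the hole's axis and no more than 12 mm above the bench (collar down on the block) (value of joint slide above 0.054 m and value of joint release below 0.001 m and horizontal distance between pin_tip and stand below 0.006 m and height (world z) of pin_tip below 0.012 m and angle between pin_tool's own z axis and vertical below 0.1 rad and linear speed of pin_tool below 0.02 m/s); the robot touches nothing.
It fails at once if the button is let up (pressed less than 1 mm) while the slide is between 12 and 48 mm out (value of joint slide between 0.012 and 0.048 m and value of joint release below 0.001 m).
It fails at once if the tool presses on the collector, its slide or its button with more than 18 N (contact force between pin_tool and collector above 18 N).
It fails at once if a jar or the yellow box is moved by more than 20 mm (distance of any of jar_a, jar_b, parts_box from where it was at the start of the episode above 0.02 m).
It also fails if it takes over 67 s, if anything falls off the work surface, if the arm or the gripper's body presses on something with over 40 N, if the wrist force passes 120 N, or if a joint passes its speed limit or range.

### The arm

A 6-joint arm with a two-finger parallel gripper is mounted at the origin on the work surface. World frame = base frame: x ahead of the robot, y to its left, z up, the work surface at z = 0. Lengths are in mm, angles in rad, forces in N, time in s.
With the tool pointing down it reaches from about 350 to 850 mm from the base axis. Payload 8.1 kg.
Tool frame: the origin (TCP) lies between the finger pads; the fingertips stand 11 mm ahead of it and the grasp point (between the pads) lies 8 mm behind it; z points along the fingers, y is the line along which they close (so a half turn about z gives the same grasp; the last joint's range is limited). The gripper opens to 93 mm and grips with 3 to 60 N. Pads are 15 mm wide; open, the fingers measure 128 mm over their backs; the gripper's body (75 mm by 188 mm) begins 65 mm behind the grasp point.
Start: joints at [1.209, 0.13, 1.488, -0, 1.523, -0.085], TCP at [163.945, 577.172, 195.035] pointing down, gripper open.
Joint ranges: [-2.96, 2.96], [-0.89, 2.26], [0.02, 2.5], [-1.34, 4.48], [0, 2.73], [-2.66, 2.66]. Speed limits (rad/s): [2.39, 2.39, 2.79, 3.14, 3.14, 3.14].

### API

Orientations are given as a rotation vector (axis times angle).
In Python, from bench import sensors, optics, ticket gives the robot as it stands.
- The arm moves only by the shell command python3 -m pendant 'ROWS' [FORCE]. ROWS is JSON, a list that holds one entry, the list of rows, each a list of 5 numbers: the shift along the world's x, y, z in mm, then the turn about the world's z in rad, then the opening, from 0 (shut) to 1 (fully open). A call has 1 to 12 rows; each row is the pose to reach, as a shift and turn from the pose commanded when the call began; what a row does not reach only later rows make up. A row lasts 1/10 s, in which the tool goes at most 50 mm and 8.59 degrees, less where a joint would pass 70% of its speed; a pose out of reach is approached as far as the arm can. A call with a gripper value outside its range is refused whole. The fingers move at their own pace and stop on an object; FORCE is the grip in N (left out, the last holds). Time passes only in rows, so rows that repeat a pose let the fingers close. It gives the time, the measured TCP pose, the force, the opening and the grip force at its end, in the units of the state.
- sensors.observe(): the state, without advancing time (a new reading comes with each control period).
- optics.grab_frame(name): name is "scene" or "top" or "wrist"; returns a dict with "frame" (420x560x3 uint8, red, green, blue), "range_z" (420x560 float32, mm along the optical axis (not along the pixel's ray), 0 where there is no reading), "fov_y" (degrees; the focal length in pixels is half the picture's height over the tangent of half this angle, whatever the lens; pixels are square), "cx", "cy" (the principal point, pixels), "T" (4x4, takes a point from camera to world coordinates). Camera axes: x right, y down, z forward; pixel columns grow to the right and rows downward; lengths in mm; the calibration is good to about 2 mm. A picture is of the moment at which its call begins.
- ticket.sign_off(): hands the job in; it is judged then, once.
The state is a dict: "clock": time; "joints": joint angles; "dq": joint speeds; "joint_torque": joint torques, N m; "position": TCP position; "orientation": TCP orientation; "wrist_force": force on the tool from outside, world axes, zero at the start; "ft_torque": the same for the moment, N m; "grip_width": finger opening in mm; "gripper_force": force on a finger pad.
Only numpy, scipy, OpenCV 4.12 (cv2) and the standard library are available. Lean on these libraries where they do the work, as an engineer would, in place of code of your own. Each camera call takes 0.05 s, during which the arm holds its last target. There are 200 camera calls.

## Working session

There is one attempt and no reset: what is moved stays moved. The work goes in short steps, Python scripts to look and compute and a shell command to move; the robot and the scene stay as the last step left them, time stands still between calls to the robot, and variables do not carry over. Pictures are saved under pics/ and viewed, at most 10 in all, crops included, and the job is handed in when it is done.

```bash
mkdir -p pics; ls
cat > h.py <<'E'
import numpy as np, cv2
from bench import sensors, optics, ticket
def grab(n):
    d=optics.grab_frame(n); d['f']=d['frame'].shape[0]/2/np.tan(np.radians(d['fov_y'])/2); return d
def save(d,p): cv2.imwrite('pics/'+p,cv2.cvtColor(d['frame'],cv2.COLOR_RGB2BGR))
def ray(d,u,v):
    T=np.array(d['T']); r=T[:3,:3]@np.array([(u-d['cx'])/d['f'],(v-d['cy'])/d['f'],1]); return T[:3,3],r
def onz(d,u,v,z):
    o,r=ray(d,u,v); return o+r*(z-o[2])/r[2]
def cloud(d):
    h,w=d['range_z'].shape; v,u=np.mgrid[:h,:w]; z=d['range_z']
    P=np.stack([(u-d['cx'])/d['f']*z,(v-d['cy'])/d['f']*z,z],-1); T=np.array(d['T']); return P@T[:3,:3].T+T[:3,3]
E
python3 - <<'E'
from h import *
import pickle
for n in ['scene','top']:
    d=grab(n); save(d,n+'0.png'); pickle.dump(d,open(n+'0.pkl','wb')); print(n,d['fov_y'],d['cx'],d['cy'],np.round(d['T'],3).tolist())
print(sensors.observe())
E
```

```text
pics
scene 56.79297254972201 281.23191562991116 202.69078507650087 [[0.555, 0.597, -0.579, 1147.804], [0.832, -0.415, 0.369, -376.132], [-0.02, -0.686, -0.727, 826.137], [0.0, 0.0, 0.0, 1.0]]
top 49.86274842639105 276.31142225373264 214.51138189466457 [[0.008, -0.992, 0.13, 380.582], [-1.0, -0.007, 0.005, -6.142], [-0.004, -0.13, -0.992, 1225.811], [0.0, 0.0, 0.0, 1.0]]
{'clock': 0.1, 'joints': array([ 1.20858832e+00,  1.31088381e-01,  1.48918774e+00, -2.07818308e-05,
        1.52299686e+00, -8.53723307e-02]), 'dq': array([-0.00088343, -0.00192926, -0.00081256,  0.0007281 ,  0.00130258,
       -0.0008348 ]), 'joint_torque': array([ 1.61170956e-03, -5.61342108e+01, -4.93096840e+01,  7.70211755e-02,
        2.92196427e-02, -4.10410462e-05]), 'position': array([163.75869265, 576.63617281, 194.0812111 ]), 'orientation': array([-4.33414815e-01, -3.11119488e+00,  2.58057425e-03]), 'wrist_force': array([ 0.00635195,  0.46053239, -0.44010353]), 'ft_torque': array([ 0.03057302, -0.03617281,  0.02790454]), 'gripper_force': 0.0, 'grip_width': 92.85967468052459}
```

View pics/top0.png

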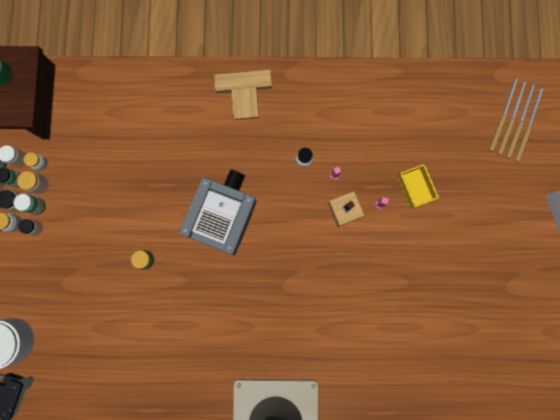

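View pics/scene0.png

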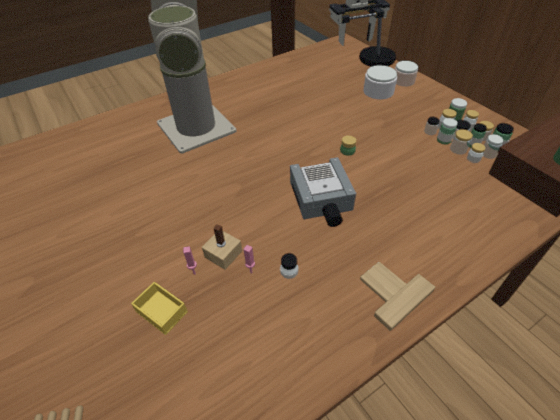

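Run:
```python
from h import *
import pickle
d=pickle.load(open('top0.pkl','rb')); im=cv2.cvtColor(d['frame'],cv2.COLOR_RGB2BGR)
a=cv2.resize(im[165:265,170:270],None,fx=4,fy=4,interpolation=cv2.INTER_CUBIC)
b=cv2.resize(im[145:245,310:410],None,fx=4,fy=4,interpolation=cv2.INTER_CUBIC)
cv2.imwrite('pics/crop.png',np.hstack([a,b]))
P=cloud(d)
print('top z wood',[np.round(P[v,u]).tolist() for u,v in [(340,215),(349,207),(336,172),(382,202),(418,187),(305,156),(141,260),(221,205),(235,178)]])
# heights masks
H=P[...,2]
hsv=cv2.cvtColor(im,cv2.COLOR_BGR2HSV)
for nm,lo,hi,reg in [('stand',40,50,(320,365,190,228)),('tool',60,140,(320,365,190,228)),('colltop',62,78,(175,262,170,260))]:
    u0,u1,v0,v1=reg; m=np.zeros(H.shape,np.uint8); m[v0:v1,u0:u1]=((H>lo)&(H<hi))[v0:v1,u0:u1]
    pts=P[m>0]; r=cv2.minAreaRect(pts[:,:2].astype(np.float32)); print(nm,m.sum(),r,np.median(pts,0))
    print(cv2.boxPoints(r).round(1).tolist())
```

```text
top z wood [[535.0, -168.0, 46.0], [546.0, -181.0, 114.0], [637.0, -151.0, 103.0], [562.0, -267.0, 99.0], [619.0, -387.0, 8.0], [691.0, -75.0, 55.0], [413.0, 352.0, 44.0], [557.0, 145.0, 59.0], [631.0, 110.0, 52.0]]
stand 600 ((553.8250122070312, -184.87252807617188), (70.1160659790039, 70.3517837524414), 22.302770614624023) [ 550.85033131 -181.49754005   45.31428041]
[[508.0, -165.60000610351562], [534.7000122070312, -230.6999969482422], [599.5999755859375, -204.10000610351562], [572.9000244140625, -139.0]]
tool 68 ((553.47509765625, -184.80303955078125), (15.722771644592285, 16.145679473876953), 31.367597579956055) [ 551.58856965 -181.713417    109.92184956]
[[542.5999755859375, -182.0], [551.0, -195.8000030517578], [564.4000244140625, -187.60000610351562], [556.0, -173.8000030517578]]
colltop 3185 ((529.5699462890625, 152.52178955078125), (150.7108154296875, 159.65452575683594), 69.12444305419922) [531.96295917 149.91859181  70.61277386]
[[428.1000061035156, 110.5999984741211], [577.2999877929688, 53.70000076293945], [631.0, 194.5], [481.79998779296875, 251.39999389648438]]
```

View pics/crop.png

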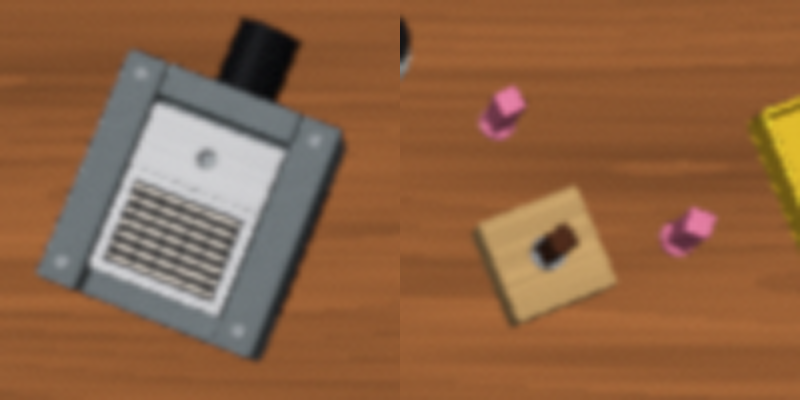

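```bash
python3 - <<'E'
from h import *
import pickle
d=pickle.load(open('top0.pkl','rb')); g=cv2.cvtColor(d['frame'],cv2.COLOR_RGB2GRAY).astype(float)
w=g[198:211,215:229]; wt=np.clip(np.median(w)-w-8,0,None); v,u=np.mgrid[198:211,215:229]
uc,vc=(wt*u).sum()/wt.sum(),(wt*v).sum()/wt.sum(); W=onz(d,uc,vc,70); print(uc,vc,W)
c=np.array([529.6,152.5]); out=np.array([-.934,.356]); r=W[:2]-c; print('along +x',-(r@out),'lat',r@[.356,.934])
E
python3 -m pendant '[[[50,-60,25,-0.15,0.5],[90,-110,45,-0.3,0.5],[130,-160,65,-0.45,0.5],[170,-210,85,-0.6,0.5],[210,-260,105,-0.75,0.5],[250,-310,105,-0.9,0.5],[290,-350,105,-1.05,0.5],[320,-390,105,-1.2,0.5],[340,-420,105,-1.35,0.5],[350,-430,105,-1.5,0.5],[350,-430,105,-1.65,0.5],[350,-430,105,-1.66,0.5]]]' 40
```

```text
221.0984743411928 203.82894128525197 [558.50342915 143.10281762  70.        ]
along +x 30.34119974855784 lat 1.5126524341498992
clock: 1.3
position: [515.8, 143.4, 299.5]
orientation: [2.595, 1.769, -0.002]
wrist_force: [0.9, 1.6, 0.1]
grip_width: 46.7
gripper_force: 0.0
```

Run:
```python
from h import *
import pickle
d=grab('wrist'); save(d,'w1.png'); pickle.dump(d,open('w1.pkl','wb')); print(np.round(d['T'],3).tolist(),d['fov_y'])
```

```text
[[0.931, -0.35, -0.107, 545.21], [-0.366, -0.89, -0.274, 219.641], [0.0, 0.294, -0.956, 489.102], [0.0, 0.0, 0.0, 1.0]] 68.58144094555836
```

View pics/w1.png

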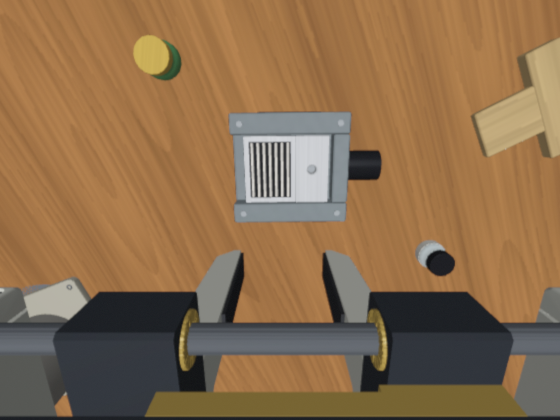

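```bash
python3 - <<'E'
from h import *
import pickle
d=pickle.load(open('w1.pkl','rb')); g=cv2.cvtColor(d['frame'],cv2.COLOR_RGB2GRAY).astype(float)
s=np.s_[162:177,304:320]; w=g[s]; wt=np.clip(np.median(w)-w-10,0,None); v,u=np.mgrid[s]
uc,vc=(wt*u).sum()/wt.sum(),(wt*v).sum()/wt.sum(); W=onz(d,uc,vc,70); print(uc,vc,W)
P=cloud(d); H=P[...,2]; m=np.zeros(H.shape,bool); m[95:235,210:352]=((H>64)&(H<78))[95:235,210:352]
r=cv2.minAreaRect(P[m][:,:2].astype(np.float32)); print(r)
# slide bright region: rectangle
hsv=cv2.cvtColor(d['frame'],cv2.COLOR_RGB2HSV)
m=np.zeros(g.shape,np.uint8); b=(g>170)&(hsv[...,1]<40); m[125:210,236:340]=b[125:210,236:340]
vv,uu=np.nonzero(m); q=np.array([onz(d,a,b,70)[:2] for a,b in zip(uu,vv)],np.float32); r=cv2.minAreaRect(q); print(r,cv2.boxPoints(r).tolist())
E
python3 -m pendant '[[[5,-45,0,-0.15,0.5],[10,-95,0,-0.3,0.5],[15,-140,0,-0.45,0.5],[18,-185,0,-0.6,0.5],[18,-225,0,-0.73,0.5],[18,-260,0,-0.73,0.5],[18,-265,0,-0.73,0.5],[18,-265,0,-0.73,0.5],[18,-265,0,-0.73,0.5]]]' 40
python3 - <<'E'
from h import *
import pickle
d=grab('wrist'); save(d,'w2.png'); pickle.dump(d,open('w2.pkl','wb'))
P=cloud(d); H=P[...,2]; im=d['frame']; dark=(im.sum(-1)<200)
near=np.hypot(P[...,0]-553.5,P[...,1]+184.8)<30
for nm,m in [('htop',near&(H>100)&(H<125)),('stand',(np.hypot(P[...,0]-553.5,P[...,1]+184.8)<60)&(H>41)&(H<49))]:
    q=P[m]; r=cv2.minAreaRect(q[:,:2].astype(np.float32)); print(nm,len(q),q[:,2].mean(),r)
print(sensors.observe()['position'])
E
```

```text
311.8433157642549 169.5721130809775 [558.38333561 144.01553553  70.        ]
((529.9922485351562, 155.50112915039062), (150.16720581054688, 159.97914123535156), 69.08151245117188)
((525.2276000976562, 164.651123046875), (104.27142333984375, 120.75691986083984), 69.34017944335938) [[450.3375244140625, 137.17083740234375], [563.3287353515625, 94.56551361083984], [600.11767578125, 192.13140869140625], [487.12646484375, 234.73672485351562]]
clock: 2.25
position: [532.0, -116.3, 299.9]
orientation: [-3.052, -0.742, 0.0]
wrist_force: [0.4, 0.9, -0.1]
grip_width: 46.6
gripper_force: 0.0
htop 188 109.60763177546954 ((555.2369384765625, -182.3826446533203), (16.194488525390625, 15.969976425170898), 31.118745803833008)
stand 1886 44.70403798956937 ((555.3428344726562, -182.71145629882812), (70.50326538085938, 70.45341491699219), 22.045318603515625)
[ 532.04778671 -116.10049951  300.00756722]
```

View pics/w2.png

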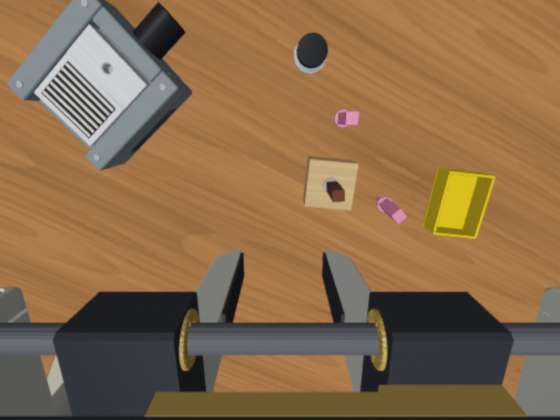

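```bash
python3 -m pendant '[[[10,-33,0,0.03,0.5],[22.5,-66,0,0.07,0.5],[22.5,-66,-40,0.07,0.5],[22.5,-66,-80,0.07,0.5],[22.5,-66,-120,0.07,0.5],[22.5,-66,-155,0.07,0.5],[22.5,-66,-185,0.07,0.5],[22.5,-66,-205,0.07,0.5],[22.5,-66,-216,0.07,0.5],[22.5,-66,-222,0.07,0.5],[22.5,-66,-222,0.07,0.5],[22.5,-66,-222,0.07,0.5]]]' 40
python3 -m pendant '[[[0,0,0,0,0.1],[0,0,0,0,0.1],[0,0,0,0,0.1],[0,0,0,0,0.1],[0,0,0,0,0.1],[0,0,0,0,0.1],[0,0,0,0,0.1],[0,0,0,0,0.1],[0,0,0,0,0.1]]]' 40
```

```text
clock: 3.5
position: [555.4, -183.9, 79.5]
orientation: [3.024, 0.846, 0.003]
wrist_force: [0.2, -1.1, 1.1]
grip_width: 46.5
gripper_force: 0.0
clock: 4.4
position: [554.6, -183.9, 78.2]
orientation: [3.026, 0.845, 0.0]
wrist_force: [0.0, 0.3, 2.0]
grip_width: 15.3
gripper_force: 40.0
```

```bash
python3 -m pendant '[[[0,0,10,0,0.1],[0,0,30,0,0.1],[0,0,60,0,0.1],[0,0,90,0,0.1],[0,0,115,0,0.1],[0,10,115,0.05,0.1],[0,40,115,0.15,0.1],[0,75,115,0.25,0.1],[0,115,115,0.35,0.1],[0,155,115,0.45,0.1],[0,195,115,0.55,0.1],[0,230,115,0.66,0.1]]]' 55
python3 -m pendant '[[[0,30,0,0,0.1],[2,60,0,0,0.1],[4,80,0,0,0.1],[4,92,0,0,0.1],[4,97,0,0,0.1],[4,97,-5,0,0.1],[4,97,-15,0,0.1],[4,97,-25,0,0.1],[4,97,-30,0,0.1],[4,97,-30,0,0.1],[4,97,-30,0,0.1]]]' 55
python3 - <<'E'
from h import *
import pickle
for n in ['wrist','scene','top']:
    d=grab(n); pickle.dump(d,open(n+'3.pkl','wb')); save(d,n+'3.png')
    if n=='wrist': im=d['frame'][80:240,190:390]; a=cv2.resize(cv2.cvtColor(im,cv2.COLOR_RGB2BGR),(750,600),interpolation=cv2.INTER_CUBIC); cv2.imwrite('pics/w3c.png',a)
    if n=='scene': im=d['frame'][130:230,270:395]; a=cv2.resize(cv2.cvtColor(im,cv2.COLOR_RGB2BGR),(750,600),interpolation=cv2.INTER_CUBIC); cv2.imwrite('pics/s3c.png',a)
E
```

```text
clock: 5.6
position: [554.1, 48.1, 193.5]
orientation: [-2.584, -1.786, -0.0]
wrist_force: [-0.2, 0.2, -1.4]
grip_width: 15.3
gripper_force: 55.0
clock: 6.7
position: [558.4, 142.8, 162.8]
orientation: [-2.589, -1.779, 0.001]
wrist_force: [0.4, -0.0, -0.8]
grip_width: 15.3
gripper_force: 55.0
```

View pics/w3c.png

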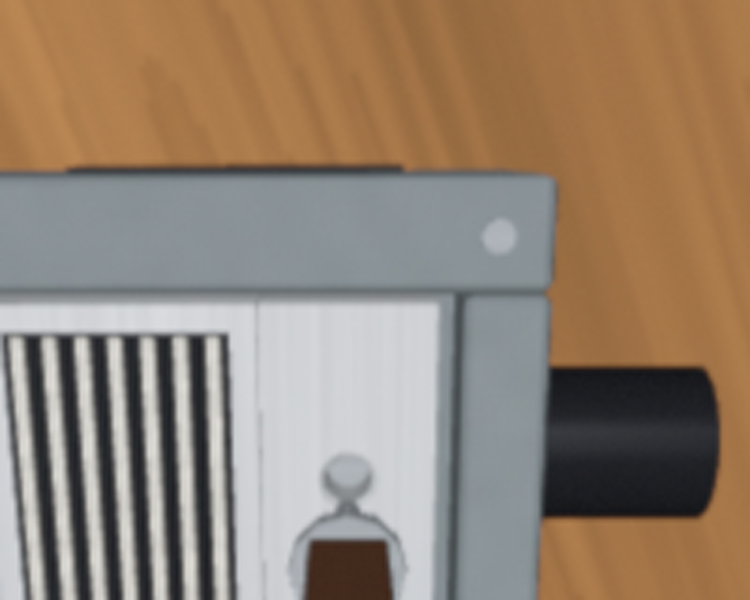

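View pics/s3c.png

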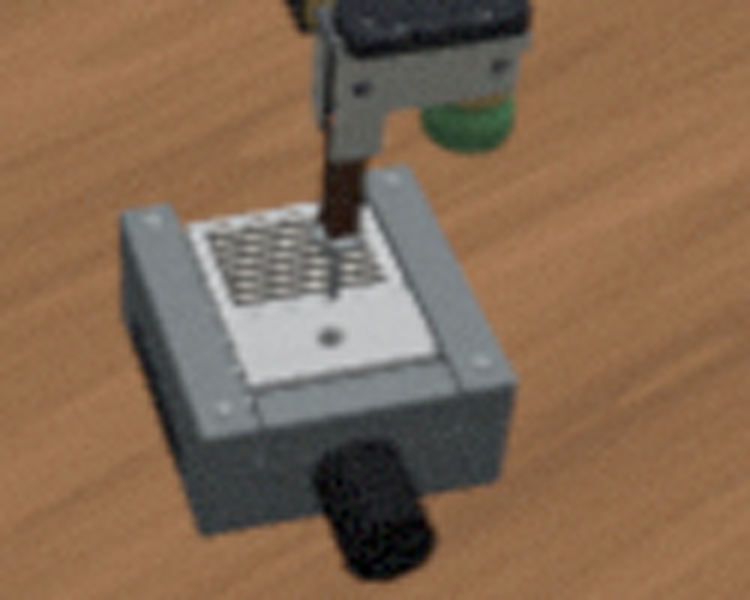

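Run:
```python
from h import *
import pickle
w=pickle.load(open('wrist3.pkl','rb'));s=pickle.load(open('scene3.pkl','rb'))
print('wW',onz(w,190+347/3.75,80+477/3.75,70),'tip',onz(w,190+347/3.75,80+500/3.75,93.6))
print('sW',onz(s,270+330/6,130+337/6,70),'tip',onz(s,270+334/6,130+298/6,93.6))
print(sensors.observe()['position'],sensors.observe()['wrist_force'])
s0=pickle.load(open('scene0.pkl','rb'));
```

```text
wW [558.4501872  144.65783154  70.        ] tip [558.84537586 145.64951292  93.6       ]
sW [562.2094908  142.38206071  70.        ] tip [561.434926   143.45736812  93.6       ]
[558.81348507 143.16899194 163.61342137] [-0.370519   -0.37334652 -0.58198545]
```

```bash
python3 -m pendant '[[[0,-0.5,-6,0,0.1],[0,-0.5,-12,0,0.1],[0,-0.5,-17,0,0.1],[0,-0.5,-20,0,0.1],[0,-0.5,-22,0,0.1],[0,-0.5,-22,0,0.1]]]' 55
python3 -m pendant '[[[0,0,-1,0,0.1],[0,0,-2,0,0.1],[0,0,-3,0,0.1],[0,0,-3,0,0.1]]]' 55
python3 -m pendant '[[[0,0,-1,0,0.1],[0,0,-2,0,0.1],[0,0,-2,0,0.1]]]' 55
```

```text
clock: 7.45
position: [558.2, 142.7, 140.6]
orientation: [-2.588, -1.78, 0.001]
wrist_force: [-0.7, -1.0, -0.8]
grip_width: 15.2
gripper_force: 55.0
clock: 7.85
position: [558.4, 142.7, 137.9]
orientation: [-2.589, -1.78, 0.0]
wrist_force: [-0.3, 0.2, -0.9]
grip_width: 15.3
gripper_force: 55.0
clock: 8.15
position: [558.3, 142.6, 135.8]
orientation: [-2.589, -1.78, 0.0]
wrist_force: [0.7, 0.5, -0.2]
grip_width: 14.9
gripper_force: 55.0
```

```bash
for i in 1; do :; done; python3 -m pendant '[[[0,0,-0.7,0,0.1],[0,0,-1.5,0,0.1],[0,0,-1.5,0,0.1]]]' 55 | grep -E 'pos|force: \['
python3 -m pendant '[[[0,0,-0.7,0,0.1],[0,0,-1.5,0,0.1],[0,0,-1.5,0,0.1]]]' 55| grep -E 'pos|force: \['
python3 -m pendant '[[[0,0,-0.7,0,0.1],[0,0,-1.5,0,0.1],[0,0,-1.5,0,0.1]]]' 55| grep -E 'pos|force: \['
```

```text
position: [558.3, 142.7, 134.4]
wrist_force: [0.2, 0.2, -0.5]
position: [558.3, 142.6, 132.9]
wrist_force: [-0.6, -0.1, -0.8]
position: [558.3, 142.7, 131.4]
wrist_force: [0.1, 0.6, -1.3]
```

```bash
python3 -m pendant '[[[0,0,-0.7,0,0.1],[0,0,-1.5,0,0.1],[0,0,-1.5,0,0.1]]]' 55 | grep -E 'pos|force: \['
python3 -m pendant '[[[0,0,-0.7,0,0.1],[0,0,-1.5,0,0.1],[0,0,-1.5,0,0.1]]]' 55| grep -E 'pos|force: \['
python3 -m pendant '[[[0,0,-0.7,0,0.1],[0,0,-1.5,0,0.1],[0,0,-1.5,0,0.1]]]' 55| grep -E 'pos|force: \['
```

```text
position: [558.3, 142.6, 129.8]
wrist_force: [-0.4, 0.3, -1.3]
position: [558.3, 142.6, 128.4]
wrist_force: [-0.1, 0.0, -1.3]
position: [558.4, 142.7, 126.9]
wrist_force: [0.6, 0.1, -1.5]
```

```bash
python3 -m pendant '[[[0,0,-0.7,0,0.1],[0,0,-1.5,0,0.1],[0,0,-1.5,0,0.1]]]' 55 | grep -E 'pos|force: \['
python3 -m pendant '[[[0,0,-0.7,0,0.1],[0,0,-1.5,0,0.1],[0,0,-1.5,0,0.1]]]' 55| grep -E 'pos|force: \['
python3 -m pendant '[[[0,0,-0.7,0,0.1],[0,0,-1.5,0,0.1],[0,0,-1.5,0,0.1]]]' 55| grep -E 'pos|force: \['
```

```text
position: [558.5, 142.7, 125.5]
wrist_force: [0.3, -0.0, 0.2]
position: [558.6, 142.7, 124.3]
wrist_force: [-0.3, 0.3, 2.3]
position: [558.6, 142.7, 122.7]
wrist_force: [0.3, -0.1, 4.0]
```

```bash
python3 -m pendant '[[[0,0,-0.7,0,0.1],[0,0,-1.4,0,0.1],[0,0,-1.4,0,0.1]]]' 55 | grep -E 'pos|force: \['
python3 -m pendant '[[[0,0,-0.6,0,0.1],[0,0,-0.6,0,0.1]]]' 55| grep -E 'pos|force: \['
python3 -m pendant '[[[0,0,0,0,0.1],[0,0,0,0,0.1]]]' 55| grep -E 'pos|force: \['
```

```text
position: [558.6, 142.7, 121.3]
wrist_force: [-0.0, 0.3, 4.6]
position: [558.6, 142.7, 120.7]
wrist_force: [-0.3, 0.1, 5.3]
position: [558.6, 142.7, 120.8]
wrist_force: [0.1, -1.0, 4.2]
```

```bash
python3 -m pendant '[[[0,0,-0.5,0,0.1],[0,0,-0.5,0,0.1]]]' 55| grep -E 'pos|force: \['
for k in 1 2; do python3 - <<'E'
from h import *
s=sensors.observe(); print(s['wrist_force'].round(2),s['position'].round(2))
grabbed=optics.grab_frame('top'); s=sensors.observe(); print(s['wrist_force'].round(2),s['position'].round(2))
E
done
```

```text
position: [558.7, 142.7, 120.3]
wrist_force: [-0.3, -0.6, 5.2]
[-0.28 -0.59  5.23] [558.68 142.71 120.35]
[-1.4   0.36  6.81] [558.7  142.67 120.37]
[-1.4   0.36  6.81] [558.7  142.67 120.37]
[-0.4   0.15  6.09] [558.69 142.72 120.38]
```

```bash
python3 -m pendant '[[[-0.93,0.36,0,0,0.1],[-1.87,0.71,0,0,0.1]]]' 55| grep -E 'pos|force: \['
python3 -m pendant '[[[-0.93,0.36,0,0,0.1],[-1.87,0.71,0,0,0.1]]]' 55| grep -E 'pos|force: \['
python3 -m pendant '[[[-0.93,0.36,0,0,0.1],[-1.87,0.71,0,0,0.1]]]' 55| grep -E 'pos|force: \['
```

```text
position: [557.4, 143.2, 120.6]
wrist_force: [2.2, -0.7, 5.5]
position: [555.9, 143.9, 120.9]
wrist_force: [2.1, -0.8, 5.5]
position: [554.1, 144.5, 120.9]
wrist_force: [2.6, -1.3, 5.0]
```

```bash
python3 -m pendant '[[[-0.93,0.36,-0.3,0,0.1],[-1.87,0.71,-0.6,0,0.1]]]' 55| grep -E 'pos|force: \['
python3 -m pendant '[[[-0.93,0.36,0,0,0.1],[-1.87,0.71,0,0,0.1]]]' 55| grep -E 'pos|force: \['
python3 -m pendant '[[[-0.93,0.36,0,0,0.1],[-1.87,0.71,0,0,0.1]]]' 55| grep -E 'pos|force: \['
```

```text
position: [552.3, 145.3, 120.3]
wrist_force: [2.0, -0.6, 6.0]
position: [550.4, 146.0, 120.4]
wrist_force: [2.4, -0.7, 6.0]
position: [548.5, 146.7, 120.4]
wrist_force: [2.8, -0.6, 5.5]
```

```bash
python3 -m pendant '[[[-1.4,0.53,-0.1,0,0.1],[-2.8,1.07,-0.2,0,0.1],[-4.2,1.6,-0.2,0,0.1],[-5.6,2.14,-0.2,0,0.1],[-7,2.67,-0.2,0,0.1]]]' 55| grep -E 'pos|force: \['
python3 -m pendant '[[[-1.4,0.53,0,0,0.1],[-2.8,1.07,0,0,0.1],[-4.2,1.6,0,0,0.1],[-5.6,2.14,0,0,0.1],[-7,2.67,0,0,0.1]]]' 55| grep -E 'pos|force: \['
```

```text
position: [541.5, 149.3, 120.2]
wrist_force: [2.3, -0.5, 5.2]
position: [534.5, 152.1, 120.2]
wrist_force: [2.4, -1.0, 5.8]
```

```bash
for i in 1; do python3 -m pendant '[[[-1.4,0.53,0,0,0.1],[-2.8,1.07,0,0,0.1],[-4.2,1.6,0,0,0.1],[-5.6,2.14,0,0,0.1],[-7,2.67,0,0,0.1]]]' 55| grep -E 'pos|force: \['; done
python3 -m pendant '[[[-1.4,0.53,0,0,0.1],[-2.8,1.07,0,0,0.1],[-4.2,1.6,0,0,0.1],[-5.6,2.14,0,0,0.1],[-7,2.67,0,0,0.1]]]' 55| grep -E 'pos|force: \['
```

```text
position: [527.6, 154.7, 120.2]
wrist_force: [2.3, -1.6, 6.4]
position: [520.5, 157.4, 120.2]
wrist_force: [2.3, -1.5, 5.5]
```

```bash
python3 -m pendant '[[[-1.4,0.53,0,0,0.1],[-2.8,1.07,0,0,0.1],[-4.2,1.6,0,0,0.1],[-5.6,2.14,0,0,0.1],[-7,2.67,0,0,0.1]]]' 55| grep -E 'pos|force: \['
python3 -m pendant '[[[-1.4,0.53,0,0,0.1],[-2.8,1.07,0,0,0.1],[-4.2,1.6,0,0,0.1],[-5.6,2.14,0,0,0.1],[-7,2.67,0,0,0.1]]]' 55| grep -E 'pos|force: \['
python3 -m pendant '[[[-0.93,0.36,0,0,0.1],[-1.87,0.71,0,0,0.1]]]' 55| grep -E 'pos|force: \['
python3 -m pendant '[[[-0.93,0.36,0,0,0.1],[-1.87,0.71,0,0,0.1]]]' 55| grep -E 'pos|force: \['
```

```text
position: [513.6, 160.1, 120.2]
wrist_force: [2.5, -0.8, 5.5]
position: [506.6, 162.8, 120.2]
wrist_force: [2.6, -1.5, 6.3]
position: [504.6, 163.5, 120.2]
wrist_force: [2.9, -0.7, 5.7]
position: [502.8, 164.2, 120.2]
wrist_force: [3.3, -0.9, 6.5]
```

```bash
for i in 1; do python3 -m pendant '[[[-0.47,0.18,0,0,0.1],[-0.93,0.36,0,0,0.1]]]' 55| grep -E 'pos|force: \['; done
python3 -m pendant '[[[-0.47,0.18,0,0,0.1],[-0.47,0.18,0,0,0.1]]]' 55| grep -E 'pos|force: \['
python3 -m pendant '[[[-0.47,0.18,0,0,0.1],[-0.47,0.18,0,0,0.1]]]' 55| grep -E 'pos|force: \['
```

```text
position: [501.9, 164.6, 120.1]
wrist_force: [2.4, -0.3, 5.2]
position: [501.4, 164.7, 120.1]
wrist_force: [2.0, -1.2, 5.7]
position: [501.0, 164.9, 120.2]
wrist_force: [2.1, -0.9, 5.0]
```

```bash
python3 -m pendant '[[[-0.47,0.18,0,0,0.1],[-0.47,0.18,0,0,0.1]]]' 55| grep -E 'pos|force: \['
python3 -m pendant '[[[-0.47,0.18,0,0,0.1],[-0.47,0.18,0,0,0.1]]]' 55| grep -E 'pos|force: \['
python3 - <<'E'
from h import *
d=grab('scene'); im=d['frame'][130:230,255:380]; cv2.imwrite('pics/s4c.png',cv2.resize(cv2.cvtColor(im,cv2.COLOR_RGB2BGR),(750,600),interpolation=cv2.INTER_CUBIC))
E
```

```text
position: [500.7, 165.0, 120.3]
wrist_force: [3.7, -0.9, 5.8]
position: [500.5, 165.2, 120.4]
wrist_force: [4.5, -1.8, 6.2]
```

View pics/s4c.png

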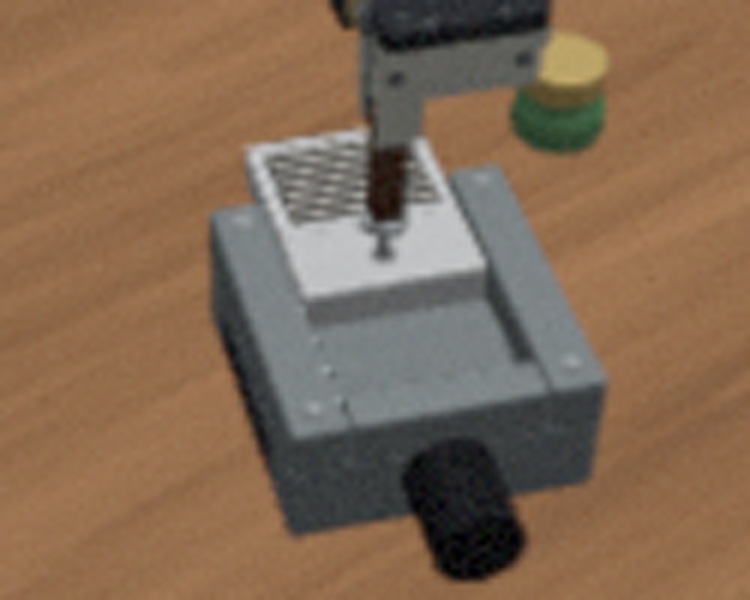

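```bash
python3 -m pendant '[[[1,-0.36,0,0,0.1],[1.83,-0.65,0,0,0.1],[1.83,-0.65,1,0,0.1],[1.83,-0.65,3,0,0.1],[1.83,-0.65,6,0,0.1],[1.83,-0.65,10,0,0.1],[1.83,-0.65,16,0,0.1],[1.83,-0.65,26,0,0.1],[1.83,-0.65,45,0,0.1],[1.83,-0.65,60,0,0.1],[1.83,-0.65,74,0,0.1],[1.83,-0.65,74,0,0.1]]]' 55
python3 -m pendant '[[[5,-30,0,-0.06,0.1],[10,-65,0,-0.13,0.1],[15,-100,0,-0.2,0.1],[20,-135,0,-0.27,0.1],[25,-170,0,-0.34,0.1],[30,-205,0,-0.41,0.1],[35,-240,0,-0.48,0.1],[40,-275,0,-0.55,0.1],[45,-310,0,-0.62,0.1],[50,-335,0,-0.66,0.1],[53.9,-348.6,0,-0.66,0.1],[53.9,-348.6,0,-0.66,0.1]]]' 55
python3 -m pendant '[[[0,0,-20,0,0.1],[0,0,-40,0,0.1],[0,0,-55,0,0.1],[0,0,-60,0,0.1],[0,0,-60,0,0.1],[0,0,-60,0,0.1]]]' 55
python3 - <<'E'
from h import *
import pickle
d=grab('wrist'); pickle.dump(d,open('wrist5.pkl','wb'));im=d['frame'][80:240,190:390]; a=cv2.resize(cv2.cvtColor(im,cv2.COLOR_RGB2BGR),(400,320),interpolation=cv2.INTER_CUBIC)
d=grab('scene'); pickle.dump(d,open('scene5.pkl','wb'));im=d['frame'][210:290,170:270]; b=cv2.resize(cv2.cvtColor(im,cv2.COLOR_RGB2BGR),(400,320),interpolation=cv2.INTER_CUBIC); cv2.imwrite('pics/five.png',np.hstack([a,b]))
print(sensors.observe()['position'],sensors.observe()['wrist_force'])
E
```

```text
clock: 18.7
position: [502.0, 165.2, 196.3]
orientation: [2.587, 1.779, 0.006]
wrist_force: [0.6, -0.9, -1.0]
grip_width: 15.4
gripper_force: 55.0
clock: 19.9
position: [554.2, -185.0, 192.4]
orientation: [-3.025, -0.844, 0.001]
wrist_force: [-0.5, 0.6, -0.8]
grip_width: 15.2
gripper_force: 55.0
clock: 20.5
position: [554.9, -183.6, 134.2]
orientation: [3.025, 0.846, 0.001]
wrist_force: [0.2, 0.6, -1.2]
grip_width: 15.5
gripper_force: 55.0
[ 555.18753534 -183.96480863  134.55184878] [ 0.57792424  0.18769916 -0.7794469 ]
```

View pics/five.png

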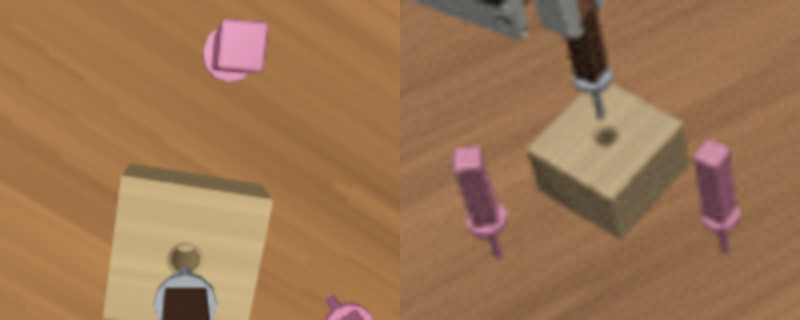

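```bash
python3 - <<'E'
from h import *
import pickle
s=pickle.load(open('scene5.pkl','rb'));w=pickle.load(open('wrist5.pkl','rb'))
print(onz(s,221.5,243.75,45),onz(s,220,239.4,65)); print(onz(w,282,208.7,45),onz(w,282.5,214.5,65))
E
python3 -m pendant '[[[-0.3,0,-5,0,0.1],[-0.3,0,-10,0,0.1],[-0.3,0,-15,0,0.1],[-0.3,0,-20,0,0.1],[-0.3,0,-25,0,0.1],[-0.3,0,-25,0,0.1]]]' 55
```

```text
[ 557.90141172 -182.99173775   45.        ] [ 558.82422309 -184.69865337   65.        ]
[ 555.61665219 -182.38371989   45.        ] [ 556.22994736 -182.56701401   65.        ]
clock: 21.2
position: [553.4, -183.5, 106.9]
orientation: [-3.025, -0.845, 0.002]
wrist_force: [0.4, -0.1, -1.1]
grip_width: 15.1
gripper_force: 55.0
```

```bash
python3 -m pendant '[[[0,0,-6,0,0.1],[0,0,-12,0,0.1],[0,0,-18,0,0.1],[0,0,-23,0,0.1],[0,0,-26,0,0.1],[0,0,-27.5,0,0.1],[0,0,-27.5,0,0.1]]]' 55
python3 -m pendant '[[[0,0,-0.7,0,0.1],[0,0,-1.4,0,0.1],[0,0,-1.4,0,0.1]]]' 55
```

```text
clock: 21.9
position: [554.0, -183.8, 80.5]
orientation: [-3.026, -0.845, 0.0]
wrist_force: [0.5, 0.3, -0.9]
grip_width: 15.0
gripper_force: 55.0
clock: 22.2
position: [554.2, -183.8, 79.4]
orientation: [3.026, 0.845, 0.0]
wrist_force: [0.3, 1.3, -1.2]
grip_width: 15.1
gripper_force: 55.0
```

```bash
python3 -m pendant '[[[0,0,-0.7,0,0.1],[0,0,-1.4,0,0.1],[0,0,-1.4,0,0.1]]]' 55 | grep -E 'pos|force: \['
python3 -m pendant '[[[0,0,-0.5,0,0.1],[0,0,-0.5,0,0.1]]]' 55 | grep -E 'pos|force: \['
```

```text
position: [554.3, -183.8, 78.2]
wrist_force: [-0.5, 0.4, 1.2]
position: [554.5, -183.9, 78.2]
wrist_force: [-1.1, 1.1, 4.8]
```

Collar is seated on the block (force +6 N, TCP at the original 78.2). Releasing and retreating.

```bash
python3 -m pendant '[[[0,0,0.4,0,0.12],[0,0,0.4,0,0.25],[0,0,0.4,0,0.5],[0,0,0.4,0,0.5],[0,0,0.4,0,0.5],[0,0,0.4,0,0.5],[0,0,10,0,0.5],[0,0,30,0,0.5],[0,0,60,0,0.5],[0,0,100,0,0.5],[0,0,140,0,0.5],[0,0,180,0,0.5]]]' 30
python3 -m pendant '[[[-30,30,20,0,0.5],[-30,60,20,0,0.5],[-30,67,20,0,0.5],[-30,67,20,0,0.5],[-30,67,20,0,0.5],[-30,67,20,0,0.5]]]'
python3 - <<'E'
from h import *
d=grab('wrist'); P=cloud(d); H=P[...,2]
near=np.hypot(P[...,0]-554.5,P[...,1]+183.7)<60
for nm,m in [('htop',near&(H>95)&(H<125)),('stand',near&(H>41)&(H<49))]:
    q=P[m]; r=cv2.minAreaRect(q[:,:2].astype(np.float32)); print(nm,len(q),np.percentile(q[:,2],[5,50,95]),r)
t=grab('top'); im=t['frame'][150:280,150:450]; cv2.imwrite('pics/top6.png',cv2.resize(cv2.cvtColor(im,cv2.COLOR_RGB2BGR),(780,338),interpolation=cv2.INTER_CUBIC))
E
```

```text
clock: 23.9
position: [553.9, -183.7, 259.9]
orientation: [3.025, 0.845, 0.001]
wrist_force: [0.6, -0.4, 0.8]
grip_width: 46.3
gripper_force: 0.0
clock: 24.5
position: [523.9, -117.6, 276.8]
orientation: [-3.026, -0.844, 0.002]
wrist_force: [0.1, 0.6, 0.6]
grip_width: 46.3
gripper_force: 0.0
htop 225 [ 99.09811394 110.39474542 111.98156184] ((555.1873779296875, -182.2176513671875), (15.546812057495117, 15.989030838012695), 29.9825382232666)
stand 2074 [43.37141768 44.72040222 46.09907573] ((555.1920776367188, -182.67788696289062), (70.392822265625, 70.39633178710938), 22.186986923217773)
```

View pics/top6.png

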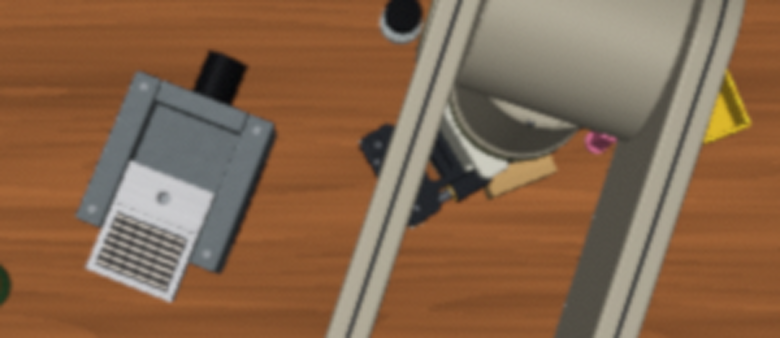

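```bash
python3 -c "
from bench import ticket
print(ticket.sign_off())"
```

```text
the job is handed in; nothing more can be done
None
```

The job is handed in, with no verdict returned: the slide is out to its stop (about 59 mm measured in the last picture), the pin is lifted clear of the button, and the tool is back in its block, seated at its original height and upright; the jars and box were not touched.

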